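# Work the stuck stopper out of the stoneware jar

## Task

The square wooden stopper of the taller white jar is stuck: rock it from side to side while lifting until it comes free, without twisting it and without pulling the jar up off its mat. Then put the stopper down upright in the middle of the saucer, setting it down rather than dropping it, and let go. Leave the spice jar, the tin and the clothes peg where they are.

Things in the scene. Friction and masses are not known exactly. Their poses are not given: they have to be found in the camera images.
- stopper_knob (a point): the grip height on the wooden stopper of the taller jar. The stopper is 76 mm tall: a square knob, 32 x 32 x 36 mm, on a square plug that tapers from 46 mm wide at its top shoulder to 38 mm at its flat foot, 40 mm lower. This point is on its axis, 12 mm below the knob's top, 24 mm above the shoulder, 64 mm above the foot; x and y axes are square to the knob's faces, z up through the knob. Mass about 70 g
- stopper_foot (a point): centre of the stopper's flat foot, on which it stands; same axes. Seated, the foot is 30 mm below the jar's rim
- crock_mouth (a point): centre of the taller jar's square mouth, level with the rim, 110 mm above the worktop; the jar is white, 100 x 100 mm, its collar 66 mm square outside, its mouth 50 mm square; axes parallel to the jar's sides, and at the start to the stopper's.
- crock_seal (a point): middle of the taller jar's mouth at the level of its sprung rubber seal, 6 mm below the rim. The seal holds the seated stopper with about 24 to 43 N against a straight pull, falling steadily to nothing at 20 mm of rise. Tilted to and fro about this level, up to 0.2 rad each way, the stopper slips up on one side and gives way to a light lift; it turns hardly at all and is not to be twisted
- crock (a joint): how far the taller jar has been pulled up from its cork mat, m; 0 standing. The jar weighs 1.6 kg, so an upward pull over about 16 N lifts it; it cannot tip or slide
- small_crock: the shorter jar, 88 x 88 mm, rim 65 mm above the worktop, its stopper alike and standing to 111 mm; not to be opened. Origin under its middle, 5 mm above the worktop
- saucer_in (a point): centre of the flat inside of the loose white saucer (130 mm across, rim 16 mm high), at the height of the surface that the stopper is to stand on
- spice_jar: round glass spice jar, 47 mm across, 70 mm tall; origin under its middle
- tin: round tin, 75 mm across, 58 mm tall; origin under its middle
- peg: wooden clothes peg lying on the worktop, 15 x 72 x 12 mm; origin under its middle
Not all that is in view belongs to the job. Of the things that look like the part that bears saucer_in, take the one that is farthest to the robot's right at the start.

How it is judged (in metres and radians):
On the way, in this order (a step that is already met when the one before it is completed fails the run):
1. the stopper is rocked to one side, more than 0.06 rad, while still in the mouth (angle between stopper_foot's own z axis and vertical above 0.06 rad and z of stopper_foot in the frame of crock_mouth below -0.012 m), for 0.05 s.
2. the stopper's foot is clear above the taller jar's rim, in the gripper (z of stopper_foot in the frame of crock_mouth above 0.004 m and contact force between stopper and the fingers above 0.5 N), for 0.1 s.
3. the stopper touches down in the saucer while still held (contact force between stopper and saucer above 0.1 N and contact force between stopper and the fingers above 0.5 N and horizontal distance between stopper_foot and saucer_in below 0.03 m), for 0.05 s.
At the end, for the whole second after the job is handed in: the stopper stands upright (within 0.15 rad) and at rest on the saucer, its foot within 25 mm of the middle, and the taller jar stands on its mat (distance between stopper_foot and saucer_in below 0.025 m and angle between stopper_foot's own z axis and vertical below 0.15 rad and linear speed of stopper below 0.02 m/s and value of joint crock below 0.002 m); the robot touches nothing.
It fails at once if the stopper is twisted more than 0.12 rad in the jar's mouth (angle between the x axis of stopper_foot and the y axis of crock_mouth, either way round below 1.4508 rad and distance between stopper_foot and crock_mouth below 0.045 m and z of stopper_foot in the frame of crock_mouth below -0.008 m).
It fails at once if the taller jar is pulled up more than 4 mm off its mat (value of joint crock above 0.004 m).
It fails at once if the spice jar, the tin or the peg is moved more than 30 mm (distance of any of spice_jar, tin, peg from where it was at the start of the episode above 0.03 m).
It also fails if it takes over 72 s, if anything falls off the work surface, if the arm or the gripper's body presses on something with over 40 N, if the wrist force passes 120 N, or if a joint passes its speed limit or range.

## Robot

A 6-joint arm with a two-finger parallel gripper is mounted at the origin on a cart in front of the work surface, level with it; the furniture and walls round the work are solid. World frame = base frame: x ahead of the robot, y to its left, z up, the work surface at z = 0. Lengths are in m, angles in degrees, forces in N, time in s.
With the tool pointing down it reaches from about 0.35 to 0.775 m from the base axis. Payload 7.3 kg.
Tool frame: the origin (TCP) lies between the finger pads; the fingertips stand 11 mm ahead of it and the grasp point (between the pads) lies 8 mm behind it; z points along the fingers, y is the line along which they close (so a half turn about z gives the same grasp; the last joint's range is limited). The gripper opens to 92 mm and grips with 3 to 60 N. Pads are 19 mm wide; open, the fingers measure 130 mm over their backs; the gripper's body (75 mm by 190 mm) begins 47 mm behind the grasp point.
Start: joints at [58.098, 19.595, 87.324, -0, 73.075, -8.365], TCP at [0.21, 0.481, 0.238] pointing down, gripper open.
Joint ranges: [-145.02, 145.02], [-44.19, 115.74], [2.07, 154.8], [-57.11, 237.11], [16.16, 152.29], [-177.93, 177.93]. Speed limits (degrees/s): [147.25, 147.25, 180, 180, 180, 180].

## Interface

Orientations are given as a 3x3 rotation matrix whose columns are the frame's x, y, z axes.
In Python, from bench import sense, grab_frame, finish_job, look_for, silhouettes gives the robot as it stands.
- The arm moves only by the tool move_arm, never from a script. Its argument "moves" is a list of rows, each a list of 3 entries, a list of its own where there are three numbers: the turn, a rotation vector about the tool's x, y, z in units of pi rad (1.0 is pi rad), then the shift along the tool's x, y, z in units of 12 cm (1.0 is 12 cm), then the closure in counts, from 0 (fully open) to 255 (shut). A call has 1 to 12 rows; each row is the pose to reach, as a shift and turn from the pose commanded when the call began, along the tool's axes at that moment, turning the shorter way round; what a row does not reach only later rows make up. A row lasts 1/10 s, in which the tool goes at most 50 mm and 8.59 degrees, less where a joint would pass 70% of its speed; a pose out of reach is approached as far as the arm can. A call with a number of a shift or a turn outside -1 to 1 is refused whole. A call with a gripper value outside its range is refused whole. The fingers move at their own pace and stop on an object; "newtons" is the grip in N (left out, the last holds). Time passes only in rows, so rows that repeat a pose let the fingers close. It gives the time, the measured TCP pose, the force, the opening and the grip force at its end, in the units of the state.
- sense(): the state, without advancing time (a new reading comes with each control period).
- grab_frame(name): name is "side" or "top"; returns a dict with "img" (420x560x3 uint8, red, green, blue), "depth" (420x560 float32, m along the optical axis (not along the pixel's ray), 0 where there is no reading), "fx", "fy", "cx", "cy" (pixels), "cam_to_world" (4x4, takes a point from camera to world coordinates). Camera axes: x right, y up, looking along -z (the intrinsics and any distortion apply to the point x, -y, -z); pixel columns grow to the right and rows downward; lengths in m; the calibration is good to about 2 mm. A picture is of the moment at which its call begins.
- finish_job(): hands the job in; it is judged then, once.
Trained networks look in a picture, given as the dict that the camera call returned (one of the last four; its "shot" number tells which), for a name from the list of things; names that differ only in an ending like _2 or _b are one class to them, and where a whole thing is asked for, a point or a joint stands for the part that bears it (a point fixed in the world has none). Each returns a list of dicts, best first, with "conf" (0 to 1); they miss things now and then, are a little off and sometimes report something else, mostly with a low value. They report only what shows in the picture. A call takes as long as a camera call. They do not tell look-alikes from the thing itself.
- look_for(query, picture): "at" ([row, column] as shares, 0 to 1, of the picture: columns of its width, rows of its height, amid what is visible of it).
- silhouettes(query, picture): "region" (420x560 bool, what is visible of it) and "at" ([row, column] as shares, 0 to 1, of the picture: columns of its width, rows of its height, amid what is visible of it).
The state is a dict: "time": time; "joint_pos": joint angles; "qd": joint speeds; "joint_efforts": joint torques, N m; "position": TCP position; "eef_rot": TCP orientation; "contact_force": force on the tool from outside, world axes, zero at the start; "ft_torque": the same for the moment, N m; "finger_gap": finger opening in m; "grip_force": force on a finger pad.
Only numpy, scipy, OpenCV 4.12 (cv2) and the standard library are available. Lean on these libraries where they do the work, as an engineer would, in place of code of your own. Each camera call takes 0.05 s, during which the arm holds its last target. There are 200 camera calls.

## Working session

There is one attempt and no reset: what is moved stays moved. The work goes in short steps, Python scripts to look and compute and a tool call to move; the robot and the scene stay as the last step left them, time stands still between calls to the robot, and variables do not carry over. Pictures are saved under pics/ and viewed, at most 10 in all, crops included, and the job is handed in when it is done.

Besides the shell and the picture viewer there is one more tool, called in YAML: its name, and indented under it one key for each argument. move_arm: Moves the arm, as the interface text tells. Its arguments: {"type":"object","properties":{"moves":{"type":"array","items":{"type":"array"}},"newtons":{"type":"number"}},"required":["moves"]}

```bash
mkdir -p pics; cat > h.py <<'E'
import numpy as np, cv2
from bench import *
def world(p,mask):
    r,c=np.nonzero(mask&(p["depth"]>0)); d=p["depth"][r,c]
    X=np.stack([(c-p["cx"])/p["fx"]*d,-(r-p["cy"])/p["fy"]*d,-d,np.ones_like(d)])
    return (p["cam_to_world"]@X)[:3].T
def save(p,n): cv2.imwrite(f"pics/{n}.png",p["img"][:,:,::-1])
E
python3 - <<'E'
from h import *
s=sense();print(s)
for n in("top","side"):
    p=grab_frame(n);save(p,n+"0");print(n,p["cam_to_world"].round(3).tolist(),[k for k in p])
    for q in("stopper_knob","crock","small_crock","saucer_in","spice_jar","tin","peg"):
        for m in silhouettes(q,p):
            w=world(p,m["region"])
            if len(w):print(q,round(m["conf"],2),np.round(m["at"],3),len(w),np.median(w,0).round(3),np.percentile(w,3,0).round(3),np.percentile(w,97,0).round(3))
E
```

```text
{'time': 0.0, 'joint_pos': array([ 5.80981060e+01,  1.96346388e+01,  8.73763335e+01,  1.31461279e-03,
        7.30730286e+01, -8.36552096e+00]), 'qd': array([ 0.08458134, -0.04179453,  0.0605439 ,  0.06973516,  0.02892921,
        0.0186032 ]), 'joint_efforts': array([-6.49117883e-04, -4.31246638e+01, -2.44216383e+01,  7.16448203e-02,
        5.60732873e-02, -1.50401779e-04]), 'position': array([0.20942508, 0.48101269, 0.23706669]), 'eef_rot': array([[-9.16803985e-01,  3.99336730e-01, -7.93414696e-04],
       [ 3.99337449e-01,  9.16803186e-01, -1.23304426e-03],
       [ 2.35005259e-04, -1.44730009e-03, -9.99998925e-01]]), 'contact_force': array([ 0.79108942, -0.27794813, -0.68947424]), 'ft_torque': array([-0.01728403, -0.06687539,  0.00644868]), 'grip_force': 0.0, 'finger_gap': 0.0915394779301312}
top [[-0.108, 0.972, -0.206, 0.28], [-0.994, -0.107, 0.019, 0.157], [-0.004, 0.207, 0.978, 1.347], [0.0, 0.0, 0.0, 1.0]] ['img', 'depth', 'fx', 'fy', 'cx', 'cy', 'cam_to_world', 'shot']
stopper_knob 0.78 [0.483 0.76 ] 332 [ 0.521 -0.227  0.147] [ 0.503 -0.25   0.115] [ 0.544 -0.213  0.159]

[... 1408 characters left out ...]
7  0.112] [ 0.538 -0.221  0.158]
crock 0.83 [0.734 0.551] 2090 [ 0.51  -0.278  0.081] [ 0.473 -0.288  0.011] [ 0.57  -0.195  0.111]
small_crock 0.56 [0.585 0.52 ] 967 [ 0.539 -0.013  0.05 ] [ 0.501 -0.035  0.01 ] [0.582 0.041 0.111]
saucer_in 0.9 [0.469 0.472] 488 [0.535 0.316 0.011] [0.479 0.256 0.004] [0.588 0.364 0.018]
saucer_in 0.88 [0.404 0.431] 312 [0.495 0.564 0.01 ] [0.44  0.507 0.004] [0.547 0.605 0.017]
spice_jar 0.48 [0.615 0.588] 287 [ 0.636 -0.095  0.052] [ 0.626 -0.138  0.001] [0.685 0.01  0.095]
tin 0.83 [0.517 0.556] 487 [0.653 0.128 0.051] [0.624 0.112 0.005] [0.689 0.181 0.059]
tin 0.69 [0.731 0.547] 2202 [ 0.51  -0.277  0.08 ] [ 0.473 -0.288  0.006] [ 0.572 -0.188  0.111]
```

```bash
python3 - <<'E'
from h import *
from scipy.spatial import cKDTree
p=grab_frame("top")
q=grab_frame("side")
for nm,c in(("top",p),("side",q)):
    w=world(c,np.ones((420,560),bool))
    near=(abs(w[:,0]-.52)<.08)&(abs(w[:,1]+.23)<.08)
    for z0,z1 in((.148,.165),(.102,.118),(.075,.099)):
        m=w[near&(w[:,2]>z0)&(w[:,2]<z1)]
        r=cv2.minAreaRect(((m[:,:2])*1000).astype(np.float32));print(nm,z0,len(m),np.median(m[:,2]).round(4),np.round(r[0],1),np.round(r[1],1),round(r[2],1))
    near=(abs(w[:,0]-.533)<.08)&(abs(w[:,1]-.308)<.08)
    m=w[near&(w[:,2]>.012)&(w[:,2]<.025)]
    print(cv2.minEnclosingCircle((m[:,:2]*1000).astype(np.float32)))
    m=w[(np.hypot(w[:,0]-.533,w[:,1]-.308)<.03)];print("inside z",np.median(m[:,2]))
a=np.vstack([p["img"],q["img"]])
cv2.imwrite("pics/both.png",cv2.resize(np.hstack([p["img"],q["img"]]),(800,300))[:,:,::-1])
E
```

```text
top 0.148 162 0.1554 [ 524.6 -234.3] [32.1 33.4] 83.8
top 0.102 317 0.1091 [ 525.2 -234.5] [67.2 67. ] 84.1
top 0.075 778 0.0918 [ 524.2 -235. ] [102.1  99.8] 83.6
((532.8635864257812, 307.0180969238281), 64.38362884521484)
inside z 0.005447860690231843
side 0.148 162 0.156 [ 524.7 -234.4] [34.1 31.2] 83.4
side 0.102 334 0.1096 [ 524.6 -236.7] [65.7 66. ] 83.9
side 0.075 860 0.0924 [ 525.  -234.9] [104.  100.6] 84.0
((534.9933471679688, 309.17236328125), 65.60650634765625)
inside z 0.005874203726155047
```

View pics/top0.png

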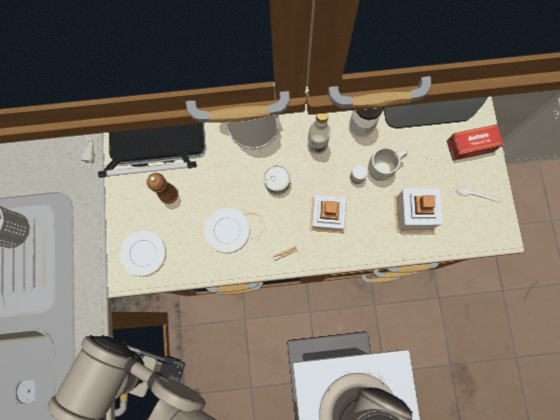

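View pics/side0.png

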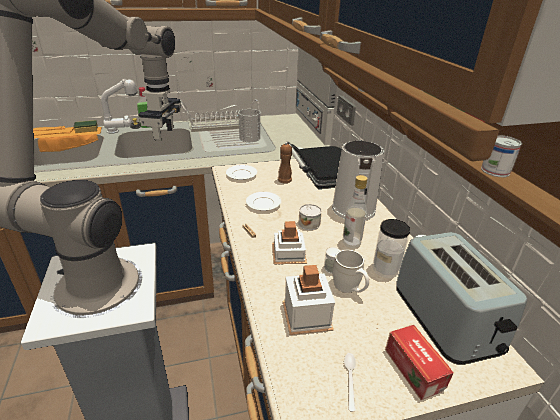

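Taller jar: top view around (425,207), stopper at (425,203). The saucer to use is the right one at (227,230). The stopper is at about (0.5247, -0.2345), yaw -6.2°, with its top at z 0.156. Heading over.

move_arm:
  moves:
    - [[0,0,0],[-0.29,-0.27,0],0]
    - [[0,0,0],[-0.58,-0.53,0],0]
    - [[0,0,0],[-0.96,-0.88,0],0]
    - [[0,0,0],[-0.96,-0.88,0],0]

```text
time: 1.3
position: [0.274, 0.3353, 0.2378]
eef_rot: [[-0.916, 0.402, 0.0], [0.402, 0.916, -0.001], [-0.001, -0.001, -1.0]]
contact_force: [0.8, 0.4, -0.4]
finger_gap: 0.0916
grip_force: 0.0
```

move_arm:
  moves:
    - [[0,0,0],[-0.29,-0.27,0],0]
    - [[0,0,0],[-0.58,-0.53,0],0]
    - [[0,0,0],[-0.96,-0.88,0],0]
    - [[0,0,0],[-0.96,-0.88,0],0]

```text
time: 1.7
position: [0.338, 0.1927, 0.238]
eef_rot: [[-0.915, 0.403, 0.001], [0.403, 0.915, -0.001], [-0.001, -0.0, -1.0]]
contact_force: [0.1, 0.5, 0.2]
finger_gap: 0.0917
grip_force: 0.0
```

move_arm:
  moves:
    - [[0,0,0],[-0.29,-0.27,0],0]
    - [[0,0,0],[-0.58,-0.53,0],0]
    - [[0,0,0],[-0.96,-0.88,0],0]
    - [[0,0,0],[-0.96,-0.88,0],0]

```text
time: 2.1
position: [0.4019, 0.0495, 0.2379]
eef_rot: [[-0.915, 0.403, 0.002], [0.403, 0.915, -0.001], [-0.002, -0.0, -1.0]]
contact_force: [0.5, 1.2, 0.3]
finger_gap: 0.0915
grip_force: 0.0
```

move_arm:
  moves:
    - [[0,0,0],[-0.29,-0.27,0],0]
    - [[0,0,0],[-0.58,-0.53,0],0]
    - [[0,0,0],[-0.96,-0.88,0],0]
    - [[0,0,0],[-0.96,-0.88,0],0]
    - [[0,0,0],[-0.96,-0.88,0],0]

```text
time: 2.6
position: [0.4639, -0.0905, 0.2373]
eef_rot: [[-0.916, 0.402, -0.001], [0.402, 0.916, 0.001], [0.001, 0.0, -1.0]]
contact_force: [0.2, 0.5, -0.1]
finger_gap: 0.0921
grip_force: 0.0
```

move_arm:
  moves:
    - [[0,0,0.045],[-0.29,-0.27,0],0]
    - [[0,0,0.09],[-0.58,-0.53,0],0]
    - [[0,0,0.135],[-0.8,-0.75,0],0]
    - [[0,0,0.18],[-0.947,-0.896,0],0]
    - [[0,0,0.225],[-0.947,-0.896,0],0]
    - [[0,0,0.27],[-0.947,-0.896,0],0]
    - [[0,0,0.315],[-0.947,-0.896,0],0]
    - [[0,0,0.36],[-0.947,-0.896,0],0]
    - [[0,0,0.403],[-0.947,-0.896,0],0]
    - [[0,0,0.403],[-0.947,-0.896,0],0]
    - [[0,0,0.403],[-0.947,-0.896,0],0]

```text
time: 3.7
position: [0.5248, -0.2321, 0.2379]
eef_rot: [[0.101, 0.995, -0.0], [0.995, -0.101, 0.001], [0.001, -0.0, -1.0]]
contact_force: [-0.2, 0.6, 0.4]
finger_gap: 0.0919
grip_force: 0.0
```

```bash
python3 - <<'E'
from h import *
s=sense();print(s["joint_pos"].round(1),s["position"].round(4),s["eef_rot"].round(4).tolist(),s["contact_force"])
p=grab_frame("side");save(p,"side1")
t=np.array([.5247,-.2345,.136]) # TCP 8mm below grip point
print("shift units",(s["eef_rot"].T@(t-s["position"])/.12).round(3))
E
```

```text
[-31.5  24.8  79.3   0.   75.9 -25.8] [ 0.5248 -0.2321  0.2379] [[0.1006, 0.9949, -0.0001], [0.9949, -0.1006, 0.0006], [0.0006, -0.0002, -1.0]] [-0.1891401   0.59531876  0.42754882]
shift units [-0.021  0.001  0.849]
```

View pics/side1.png

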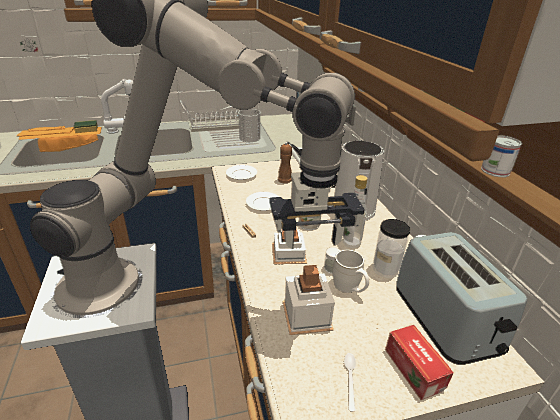

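The gripper (about 315,215) is above the tall jar's stopper (312,275), fingers open to either side. Lowering, then closing.

move_arm:
  moves:
    - [[0,0,0.0024],[-0.021,0,0.2],0]
    - [[0,0,0.0024],[-0.021,0,0.4],0]
    - [[0,0,0.0024],[-0.021,0,0.6],0]
    - [[0,0,0.0024],[-0.021,0,0.75],0]
    - [[0,0,0.0024],[-0.021,0,0.849],0]
    - [[0,0,0.0024],[-0.021,0,0.849],0]
    - [[0,0,0.0024],[-0.021,0,0.849],0]

```text
time: 4.45
position: [0.5248, -0.2364, 0.1364]
eef_rot: [[0.112, 0.994, 0.001], [0.994, -0.112, -0.0], [-0.0, 0.001, -1.0]]
contact_force: [0.8, 0.7, -0.8]
finger_gap: 0.0918
grip_force: 0.0
```

move_arm:
  newtons: 40
  moves:
    - [[0,0,0],[0,0,0],80]
    - [[0,0,0],[0,0,0],120]
    - [[0,0,0],[0,0,0],140]
    - [[0,0,0],[0,0,0],160]
    - [[0,0,0],[0,0,0],180]
    - [[0,0,0],[0,0,0],200]
    - [[0,0,0],[0,0,0],255]
    - [[0,0,0],[0,0,0],255]
    - [[0,0,0],[0,0,0],255]
    - [[0,0,0],[0,0,0],255]

```text
time: 5.45
position: [0.5252, -0.2366, 0.1364]
eef_rot: [[0.114, 0.994, 0.002], [0.994, -0.114, -0.001], [-0.0, 0.002, -1.0]]
contact_force: [2.8, 0.5, 3.3]
finger_gap: 0.0317
grip_force: 39.9
```

move_arm:
  moves:
    - [[0.017,0,0],[0,0.014,0],255]
    - [[0.034,0,0],[0,0.028,0],255]
    - [[0.051,0,0],[0,0.042,0.003],255]
    - [[0.051,0,0],[0,0.042,-0.002],255]
    - [[0.051,0,0],[0,0.042,-0.005],255]

```text
time: 5.95
position: [0.5304, -0.2371, 0.1363]
eef_rot: [[0.113, 0.981, -0.156], [0.994, -0.112, 0.018], [-0.0, -0.157, -0.988]]
contact_force: [6.0, -0.6, -3.4]
finger_gap: 0.0315
grip_force: 39.9
```

```bash
cat > st.py <<'E'
from h import *
p=grab_frame("top");q=grab_frame("side")
s=sense();print(s["position"].round(4),s["eef_rot"].round(3).tolist(),s["contact_force"].round(1),s["ft_torque"].round(2),s["grip_force"])
for c in(p,q):
    w=world(c,np.ones((420,560),bool))
    near=(abs(w[:,0]-.52)<.08)&(abs(w[:,1]+.23)<.08)
    m=w[near&(w[:,2]>.08)&(w[:,2]<.1)];print("jar body top z",len(m),np.median(m[:,2]).round(4))
import sys;save(q,sys.argv[1])
E
python3 st.py s2
```

```text
[ 0.5303 -0.2371  0.1363] [[0.113, 0.981, -0.156], [0.994, -0.112, 0.018], [-0.0, -0.157, -0.988]] [ 7.1 -0.3 -2.4] [-0.14 -1.36  0.06] 39.946696758270264
jar body top z 423 0.092
jar body top z 763 0.0925
```

```bash
cat > plan.py <<'E'
import numpy as np, sys
from scipy.spatial.transform import Rotation as R
def T(phi,lift):
    d=.032+lift
    M=np.eye(4);M[:3,:3]=R.from_rotvec([phi,0,0]).as_matrix();M[:3,3]=[0,d*np.sin(phi),.032-d*np.cos(phi)];return M
def rows(T0,seq,g=255):
    out=[]
    for ph,l in seq:
        D=np.linalg.inv(T0)@T(ph,l/1000)
        out.append([(R.from_matrix(D[:3,:3]).as_rotvec()/np.pi).round(4).tolist(),(D[:3,3]/.12).round(3).tolist(),g])
    print(out)
E
python3 - <<'E'
from plan import *
T0=T(.1602,0);T0[2,3]=-.0006
rows(T0,[(.1,1),(.04,1.2),(-.03,1.4),(-.09,1.7),(-.15,2),(-.15,2.2),(-.09,2.4),(-.03,2.6),(.03,2.8),(.09,3),(.15,3.2),(.15,3.2)])
E
```

```text
[[[-0.0192, 0.0, 0.0], [0.0, -0.015, 0.0], 255], [[-0.0383, 0.0, 0.0], [0.0, -0.032, 0.0], 255], [[-0.0605, 0.0, 0.0], [0.0, -0.051, 0.002], 255], [[-0.0796, 0.0, 0.0], [0.0, -0.068, 0.003], 255], [[-0.0987, 0.0, 0.0], [0.0, -0.085, 0.005], 255], [[-0.0987, 0.0, 0.0], [0.0, -0.086, 0.004], 255], [[-0.0796, 0.0, 0.0], [0.0, -0.07, -0.003], 255], [[-0.0605, 0.0, 0.0], [0.0, -0.053, -0.008], 255], [[-0.0414, 0.0, 0.0], [0.0, -0.036, -0.013], 255], [[-0.0223, 0.0, 0.0], [0.0, -0.019, -0.016], 255], [[-0.0032, 0.0, 0.0], [0.0, -0.002, -0.018], 255], [[-0.0032, 0.0, 0.0], [0.0, -0.002, -0.018], 255]]
```

move_arm:
  moves:
    - [[-0.019,0,0],[0,-0.015,0],255]
    - [[-0.038,0,0],[0,-0.032,0],255]
    - [[-0.06,0,0],[0,-0.051,0.002],255]
    - [[-0.08,0,0],[0,-0.068,0.003],255]
    - [[-0.099,0,0],[0,-0.085,0.005],255]
    - [[-0.099,0,0],[0,-0.086,0.004],255]

```text
time: 6.65
position: [0.5196, -0.2359, 0.1387]
eef_rot: [[0.115, 0.981, 0.155], [0.993, -0.113, -0.019], [-0.001, 0.156, -0.988]]
contact_force: [7.8, 1.7, -0.6]
finger_gap: 0.032
grip_force: 40.0
```

```bash
python3 st.py s3; python3 - <<'E'
from plan import *
rows(T(-.15,.0022),[(-.09,2.5),(-.03,2.8),(.03,3.2),(.09,3.6),(.15,4),(.15,4.2),(.09,4.5),(.03,4.9),(-.03,5.3),(-.09,5.7),(-.15,6),(-.15,6)])
E
```

```text
[ 0.5198 -0.236   0.1388] [[0.114, 0.982, 0.153], [0.993, -0.113, -0.018], [-0.001, 0.154, -0.988]] [3.3 1.  3.5] [ 0.04 -0.94  0.1 ] 39.94759440422058
jar body top z 413 0.092
jar body top z 789 0.0924
[[[0.0191, 0.0, 0.0], [0.0, 0.017, -0.002], 255], [[0.0382, 0.0, 0.0], [0.0, 0.035, -0.003], 255], [[0.0573, 0.0, 0.0], [0.0, 0.053, -0.004], 255], [[0.0764, 0.0, 0.0], [0.0, 0.071, -0.003], 255], [[0.0955, 0.0, 0.0], [0.0, 0.089, -0.002], 255], [[0.0955, 0.0, 0.0], [0.0, 0.089, -0.003], 255], [[0.0764, 0.0, 0.0], [0.0, 0.072, -0.01], 255], [[0.0573, 0.0, 0.0], [0.0, 0.055, -0.018], 255], [[0.0382, 0.0, 0.0], [0.0, 0.037, -0.024], 255], [[0.0191, 0.0, 0.0], [0.0, 0.019, -0.029], 255], [[-0.0, 0.0, 0.0], [0.0, 0.0, -0.032], 255], [[-0.0, 0.0, 0.0], [0.0, 0.0, -0.032], 255]]
```

move_arm:
  moves:
    - [[0.019,0,0],[0,0.017,-0.002],255]
    - [[0.038,0,0],[0,0.035,-0.003],255]
    - [[0.057,0,0],[0,0.053,-0.004],255]
    - [[0.0764,0,0],[0,0.071,-0.003],255]
    - [[0.0955,0,0],[0,0.089,-0.002],255]
    - [[0.0955,0,0],[0,0.089,-0.003],255]
    - [[0.0764,0,0],[0,0.072,-0.01],255]
    - [[0.0573,0,0],[0,0.055,-0.018],255]
    - [[0.0382,0,0],[0,0.037,-0.024],255]
    - [[0.019,0,0],[0,0.019,-0.029],255]
    - [[0,0,0],[0,0,-0.032],255]
    - [[0,0,0],[0,0,-0.032],255]

```text
time: 7.95
position: [0.519, -0.2359, 0.1428]
eef_rot: [[0.115, 0.981, 0.156], [0.993, -0.114, -0.019], [-0.001, 0.158, -0.987]]
contact_force: [7.9, 0.7, 1.1]
finger_gap: 0.0318
grip_force: 40.0
```

```bash
python3 st.py s4; python3 - <<'E'
from plan import *
import cv2
cv2.imwrite("pics/s4c.png",cv2.resize(cv2.imread("pics/s4.png")[200:345,220:400],None,fx=4,fy=4,interpolation=2))
rows(T(-.15,.006),[(-.09,6.5),(-.03,7),(.03,7.6),(.09,8.3),(.15,9),(.15,9.3),(.09,10),(.03,10.8),(-.03,11.5),(-.09,12.2),(-.15,13),(-.15,13)])
E
```

```text
[ 0.5192 -0.2359  0.1427] [[0.115, 0.981, 0.154], [0.993, -0.113, -0.019], [-0.001, 0.155, -0.988]] [4.8 1.1 3.6] [ 0.12 -1.07  0.12] 39.95351314544678
jar body top z 424 0.0917
jar body top z 787 0.0925
[[[0.0191, 0.0, 0.0], [0.0, 0.019, -0.004], 255], [[0.0382, 0.0, 0.0], [0.0, 0.039, -0.006], 255], [[0.0573, 0.0, 0.0], [0.0, 0.059, -0.008], 255], [[0.0764, 0.0, 0.0], [0.0, 0.08, -0.01], 255], [[0.0955, 0.0, 0.0], [0.0, 0.101, -0.01], 255], [[0.0955, 0.0, 0.0], [0.0, 0.102, -0.012], 255], [[0.0764, 0.0, 0.0], [0.0, 0.083, -0.023], 255], [[0.0573, 0.0, 0.0], [0.0, 0.064, -0.034], 255], [[0.0382, 0.0, 0.0], [0.0, 0.043, -0.043], 255], [[0.0191, 0.0, 0.0], [0.0, 0.022, -0.051], 255], [[-0.0, 0.0, 0.0], [0.0, 0.0, -0.058], 255], [[-0.0, 0.0, 0.0], [0.0, 0.0, -0.058], 255]]
```

View pics/s4c.png

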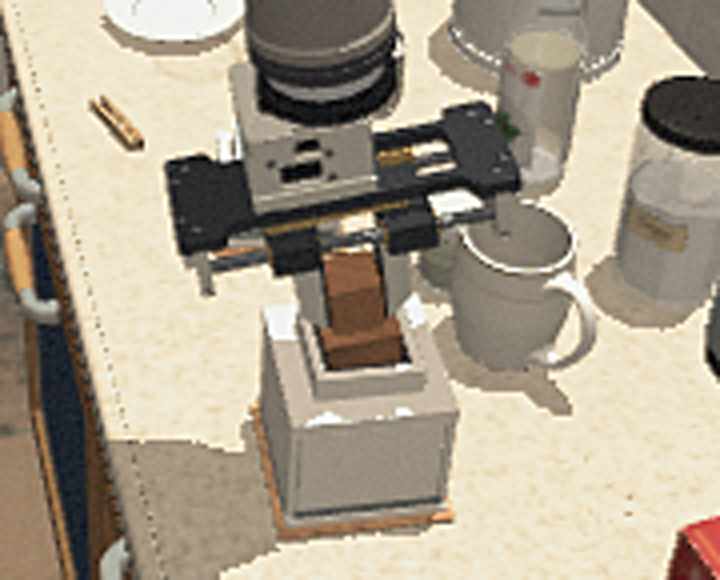

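The stopper (crop 360,330) is tilted left with the gripper and has risen a little. The jar is still on its mat (350,520). Continuing.

move_arm:
  moves:
    - [[0.019,0,0],[0,0.019,-0.004],255]
    - [[0.038,0,0],[0,0.039,-0.006],255]
    - [[0.057,0,0],[0,0.059,-0.008],255]
    - [[0.0764,0,0],[0,0.08,-0.01],255]
    - [[0.0955,0,0],[0,0.101,-0.01],255]
    - [[0.0955,0,0],[0,0.102,-0.012],255]
    - [[0.0764,0,0],[0,0.083,-0.023],255]
    - [[0.0573,0,0],[0,0.064,-0.034],255]
    - [[0.0382,0,0],[0,0.043,-0.043],255]
    - [[0.019,0,0],[0,0.022,-0.051],255]
    - [[0,0,0],[0,0,-0.058],255]
    - [[0,0,0],[0,0,-0.058],255]

```text
time: 9.25
position: [0.5177, -0.2357, 0.1493]
eef_rot: [[0.116, 0.981, 0.157], [0.993, -0.114, -0.019], [-0.001, 0.158, -0.987]]
contact_force: [9.3, 0.3, -1.0]
finger_gap: 0.0318
grip_force: 39.9
```

```bash
python3 st.py s5; python3 - <<'E'
from plan import *
rows(T(-.15,.013),[(-.09,14),(-.03,15),(.03,16),(.08,17),(.1,18),(.06,20),(.02,22),(0,24),(0,30),(0,40),(0,60),(0,80)])
E
```

```text
[ 0.518  -0.2358  0.1494] [[0.115, 0.981, 0.155], [0.993, -0.114, -0.019], [-0.001, 0.156, -0.988]] [5.9 1.2 1.4] [ 0.09 -1.24  0.07] 39.93929922580719
jar body top z 428 0.0918
jar body top z 791 0.0924
[[[0.0191, 0.0, 0.0], [0.0, 0.023, -0.008], 255], [[0.0382, 0.0, 0.0], [0.0, 0.047, -0.014], 255], [[0.0573, 0.0, 0.0], [0.0, 0.072, -0.019], 255], [[0.0732, 0.0, 0.0], [0.0, 0.093, -0.023], 255], [[0.0796, 0.0, 0.0], [0.0, 0.103, -0.029], 255], [[0.0668, 0.0, 0.0], [0.0, 0.09, -0.049], 255], [[0.0541, 0.0, 0.0], [0.0, 0.076, -0.069], 255], [[0.0477, 0.0, 0.0], [0.0, 0.07, -0.086], 255], [[0.0477, 0.0, 0.0], [0.0, 0.077, -0.136], 255], [[0.0477, 0.0, 0.0], [0.0, 0.09, -0.218], 255], [[0.0477, 0.0, 0.0], [0.0, 0.115, -0.383], 255], [[0.0477, 0.0, 0.0], [0.0, 0.139, -0.548], 255]]
```

move_arm:
  moves:
    - [[0.019,0,0],[0,0.023,-0.008],255]
    - [[0.038,0,0],[0,0.047,-0.014],255]
    - [[0.057,0,0],[0,0.072,-0.019],255]
    - [[0.073,0,0],[0,0.093,-0.023],255]
    - [[0.0796,0,0],[0,0.103,-0.029],255]
    - [[0.0668,0,0],[0,0.09,-0.049],255]
    - [[0.0541,0,0],[0,0.076,-0.069],255]
    - [[0.0477,0,0],[0,0.07,-0.086],255]
    - [[0.0477,0,0],[0,0.077,-0.136],255]
    - [[0.0477,0,0],[0,0.09,-0.218],255]
    - [[0.0477,0,0],[0,0.115,-0.383],255]
    - [[0.0477,0,0],[0,0.139,-0.548],255]

```text
time: 10.55
position: [0.5234, -0.2361, 0.2167]
eef_rot: [[0.113, 0.994, -0.001], [0.994, -0.113, 0.001], [0.001, -0.001, -1.0]]
contact_force: [0.2, 0.2, -1.5]
finger_gap: 0.0318
grip_force: 39.9
```

```bash
python3 st.py s6; python3 - <<'E'
import cv2
cv2.imwrite("pics/s6c.png",cv2.resize(cv2.imread("pics/s6.png")[180:345,220:400],None,fx=3.5,fy=3.5,interpolation=2))
E
```

```text
[ 0.525 -0.237  0.219] [[0.113, 0.994, 0.005], [0.994, -0.113, -0.003], [-0.002, 0.005, -1.0]] [-0.3  0.4 -0.8] [-0.12  0.04 -0.01] 39.92729723453522
jar body top z 463 0.0918
jar body top z 842 0.0924
```

View pics/s6c.png

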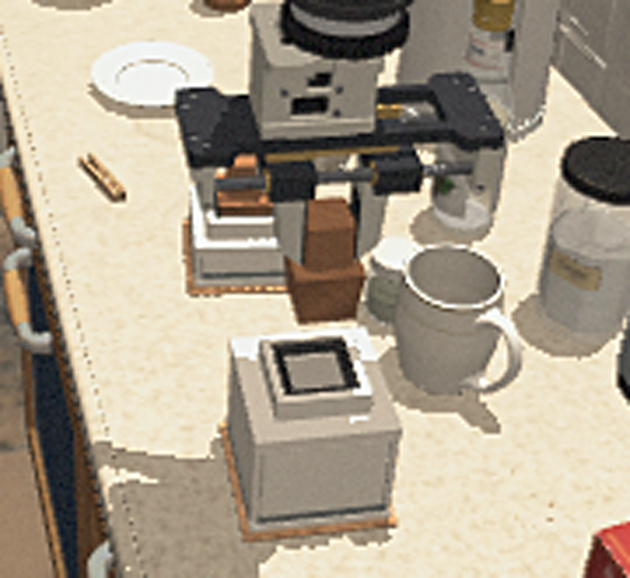

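Free and upright in the gripper, and the jar is standing on its mat. Carrying it to the saucer.

move_arm:
  moves:
    - [[0,0,0],[0.15,-0.015,0],255]
    - [[0,0,0],[0.4,-0.04,0],255]
    - [[0,0,0],[0.65,-0.065,0],255]
    - [[0,0,0],[0.905,-0.088,0],255]

```text
time: 11.05
position: [0.5248, -0.125, 0.2144]
eef_rot: [[0.114, 0.994, -0.002], [0.994, -0.114, 0.001], [0.001, -0.002, -1.0]]
contact_force: [-0.3, -0.1, -0.3]
finger_gap: 0.032
grip_force: 39.9
```

move_arm:
  moves:
    - [[0,0,0],[0.25,-0.025,0],255]
    - [[0,0,0],[0.5,-0.05,0],255]
    - [[0,0,0],[0.7,-0.07,0],255]
    - [[0,0,0],[0.905,-0.088,0],255]

```text
time: 11.45
position: [0.5264, -0.0159, 0.2145]
eef_rot: [[0.113, 0.994, -0.002], [0.994, -0.113, 0.001], [0.0, -0.002, -1.0]]
contact_force: [0.5, -0.9, -1.1]
finger_gap: 0.032
grip_force: 39.9
```

move_arm:
  moves:
    - [[0,0,0],[0.25,-0.025,0],255]
    - [[0,0,0],[0.5,-0.05,0],255]
    - [[0,0,0],[0.7,-0.07,0],255]
    - [[0,0,0],[0.905,-0.088,0],255]

```text
time: 11.85
position: [0.528, 0.0929, 0.2145]
eef_rot: [[0.113, 0.994, -0.002], [0.994, -0.113, -0.0], [-0.0, -0.002, -1.0]]
contact_force: [0.3, -0.7, -0.2]
finger_gap: 0.0316
grip_force: 39.9
```

move_arm:
  moves:
    - [[0,0,0],[0.25,-0.025,0],255]
    - [[0,0,0],[0.5,-0.05,0],255]
    - [[0,0,0],[0.7,-0.07,0],255]
    - [[0,0,0],[0.905,-0.088,0],255]

```text
time: 12.25
position: [0.5297, 0.2018, 0.2144]
eef_rot: [[0.113, 0.994, -0.002], [0.994, -0.113, -0.001], [-0.001, -0.002, -1.0]]
contact_force: [-0.4, 0.1, -0.1]
finger_gap: 0.032
grip_force: 39.9
```

move_arm:
  moves:
    - [[0,0,0],[0.25,-0.025,0],255]
    - [[0,0,0],[0.5,-0.05,0],255]
    - [[0,0,0],[0.7,-0.07,0],255]
    - [[0,0,0],[0.905,-0.088,0],255]
    - [[0,0,0],[0.905,-0.088,0],255]
    - [[0,0,0],[0.905,-0.088,0],255]

```text
time: 12.85
position: [0.5319, 0.3095, 0.2144]
eef_rot: [[0.112, 0.994, -0.002], [0.994, -0.112, -0.001], [-0.002, -0.001, -1.0]]
contact_force: [-0.2, -0.4, -0.7]
finger_gap: 0.0319
grip_force: 39.9
```

```bash
python3 - <<'E'
from h import *
p=grab_frame("side");q=grab_frame("top");save(p,"s7")
s=sense();print(s["position"].round(4),s["eef_rot"].round(3).tolist(),s["contact_force"].round(2))
for c in(p,q):
    w=world(c,np.ones((420,560),bool))
    near=(abs(w[:,0]-.534)<.085)&(abs(w[:,1]-.308)<.085)
    m=w[near&(w[:,2]>.012)&(w[:,2]<.025)]
    if len(m)>9: print("saucer",cv2.minEnclosingCircle((m[:,:2]*1000).astype(np.float32)))
    m=w[near&(w[:,2]>.14)&(w[:,2]<.2)&(np.hypot(w[:,0]-s["position"][0],w[:,1]-s["position"][1])<.04)]
    print("plug low z",np.percentile(m[:,2],[1,3,10]).round(4) if len(m) else 0)
print(s["eef_rot"].T@(np.array([.534,.308,0])-s["position"])/.12)
cv2.imwrite("pics/s7c.png",cv2.resize(p["img"][120:285,180:360,::-1],None,fx=3.5,fy=3.5,interpolation=2))
E
```

```text
[0.5326 0.3085 0.2151] [[0.114, 0.994, -0.001], [0.994, -0.114, -0.001], [-0.001, -0.0, -1.0]] [-0.12  0.4  -0.44]
saucer ((532.0888671875, 307.6492919921875), 66.536376953125)
plug low z [0.1591 0.1606 0.1647]
saucer ((578.868896484375, 294.12078857421875), 22.12371063232422)
plug low z [0.1597 0.1598 0.16  ]
[-7.65757408e-04  1.24643144e-02  1.79254097e+00]
```

View pics/s7c.png

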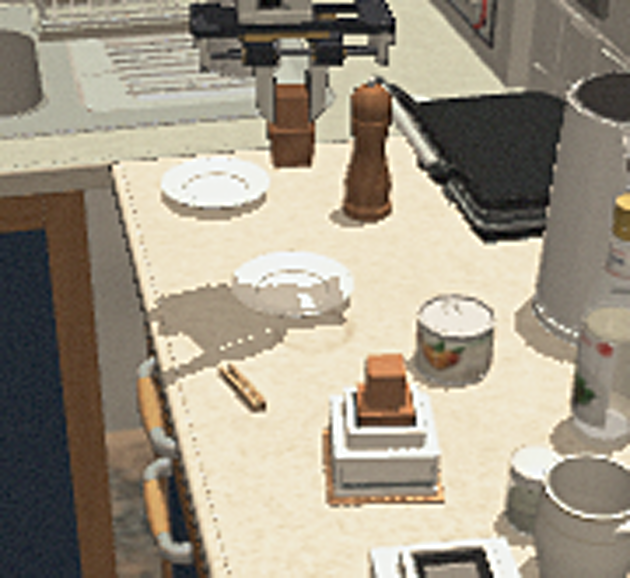

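The stopper (crop 292,130) hangs upright over the right-hand saucer (293,283). Lowering.

move_arm:
  moves:
    - [[0,0,0],[0,0,0.2],255]
    - [[0,0,0],[0,0,0.4],255]
    - [[0,0,0],[0,0,0.6],255]
    - [[0,0,0],[0,0,0.8],255]
    - [[0,0,0],[0,0,0.96],255]
    - [[0,0,0],[0,0,0.96],255]

```text
time: 13.55
position: [0.5317, 0.3073, 0.0978]
eef_rot: [[0.115, 0.993, -0.005], [0.993, -0.115, -0.003], [-0.003, -0.004, -1.0]]
contact_force: [-0.4, -0.0, 0.5]
finger_gap: 0.0321
grip_force: 39.9
```

move_arm:
  moves:
    - [[0,0,0],[0,0,0.06],255]
    - [[0,0,0],[0,0,0.12],255]
    - [[0,0,0],[0,0,0.17],255]
    - [[0,0,0],[0,0,0.21],255]
    - [[0,0,0],[0,0,0.24],255]
    - [[0,0,0],[0,0,0.26],255]
    - [[0,0,0],[0,0,0.27],255]
    - [[0,0,0],[0,0,0.28],255]
    - [[0,0,0],[0,0,0.285],255]

```text
time: 14.45
position: [0.5335, 0.3092, 0.0664]
eef_rot: [[0.113, 0.994, 0.001], [0.994, -0.113, 0.0], [0.0, 0.001, -1.0]]
contact_force: [0.1, -0.3, -0.5]
finger_gap: 0.0318
grip_force: 39.9
```

move_arm:
  moves:
    - [[0,0,0],[0,0,0.01],255]
    - [[0,0,0],[0,0,0.018],255]
    - [[0,0,0],[0,0,0.025],255]
    - [[0,0,0],[0,0,0.031],255]
    - [[0,0,0],[0,0,0.037],255]
    - [[0,0,0],[0,0,0.037],255]

```text
time: 15.05
position: [0.5334, 0.3091, 0.0618]
eef_rot: [[0.113, 0.994, 0.001], [0.994, -0.113, -0.0], [-0.0, 0.001, -1.0]]
contact_force: [0.4, -0.4, -0.6]
finger_gap: 0.0317
grip_force: 39.9
```

move_arm:
  moves:
    - [[0,0,0],[0,0,0.004],255]
    - [[0,0,0],[0,0,0.008],255]
    - [[0,0,0],[0,0,0.012],255]
    - [[0,0,0],[0,0,0.012],255]

```text
time: 15.45
position: [0.5335, 0.3092, 0.061]
eef_rot: [[0.113, 0.994, 0.001], [0.994, -0.113, 0.0], [0.0, 0.001, -1.0]]
contact_force: [-0.9, 0.4, 4.5]
finger_gap: 0.032
grip_force: 39.9
```

Contact at 4.5 N. Holding briefly, then opening and backing away.

move_arm:
  newtons: 5
  moves:
    - [[0,0,0],[0,0,0],255]
    - [[0,0,0],[0,0,0],255]
    - [[0,0,0],[0,0,0],150]
    - [[0,0,0],[0,0,0],120]
    - [[0,0,0],[0,0,0],80]
    - [[0,0,0],[0,0,0],40]
    - [[0,0,0],[0,0,0],0]
    - [[0,0,0],[0,0,0],0]
    - [[0,0,0],[0,0,0],0]
    - [[0,0,0],[0,0,0],0]

```text
time: 16.45
position: [0.5334, 0.3091, 0.0605]
eef_rot: [[0.113, 0.994, 0.001], [0.994, -0.113, -0.0], [0.0, 0.001, -1.0]]
contact_force: [-0.2, 0.0, 0.2]
finger_gap: 0.0886
grip_force: 0.0
```

move_arm:
  moves:
    - [[0,0,0],[0,0,-0.1],0]
    - [[0,0,0],[0,0,-0.3],0]
    - [[0,0,0],[0,0,-0.5],0]
    - [[0,0,0],[0,0,-0.75],0]
    - [[0,0,0],[0,0,-1],0]
    - [[0,0,0],[0,0,-1],0]
    - [[0,0,0],[0,0,-1],0]

```text
time: 17.15
position: [0.5335, 0.3092, 0.1818]
eef_rot: [[0.113, 0.994, 0.003], [0.994, -0.113, 0.001], [0.001, 0.003, -1.0]]
contact_force: [-0.0, -1.1, -0.1]
finger_gap: 0.092
grip_force: 0.0
```

```bash
python3 - <<'E'
from h import *
p=grab_frame("side")
s=sense();print(s["time"],s["position"].round(4),s["finger_gap"],s["contact_force"].round(2))
w=world(p,np.ones((420,560),bool))
near=(abs(w[:,0]-.534)<.085)&(abs(w[:,1]-.308)<.085)
m=w[near&(w[:,2]>.012)&(w[:,2]<.02)];print("saucer",cv2.minEnclosingCircle((m[:,:2]*1000).astype(np.float32)))
m=w[near&(w[:,2]>.075)&(w[:,2]<.09)];print("knob top",len(m),np.median(m,0))
cv2.imwrite("pics/s8c.png",cv2.resize(p["img"][120:345,180:360,::-1],None,fx=2.6,fy=2.6,interpolation=2))
E
```

```text
17.2 [0.533  0.309  0.1805] 0.09153639689386943 [-0.56  0.7   0.71]
saucer ((532.2998046875, 308.6810302734375), 65.99872589111328)
knob top 48 [0.53172666 0.30431302 0.08167129]
```

View pics/s8c.png

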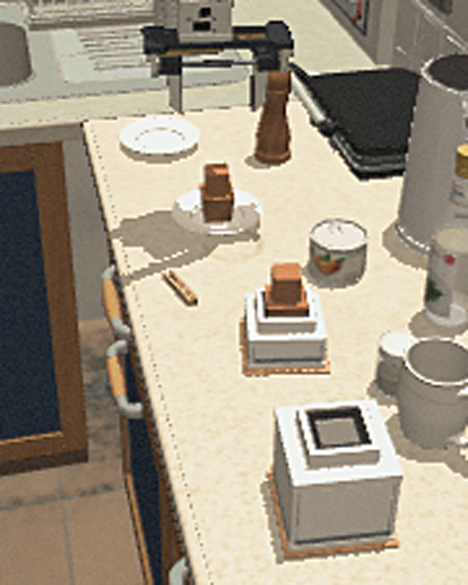

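The stopper stands upright in the middle of the saucer (217,200). The jar (340,470) is on its mat and the gripper is clear.

```bash
python3 -c "
from bench import *
print(finish_job())"
```

```text
the job is handed in; nothing more can be done
None
```

I rocked the stopper free of the taller jar, set it down upright in the middle of the right-hand saucer and let go; the last picture showed the jar on its mat and nothing else moved, and I've handed the job in (no verdict came back).

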